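# Find the heavy side of a closed rotor and hold it down

## Robot

A 7-joint arm with a two-finger parallel gripper is mounted at the origin on a cart in front of the work surface, level with it; the furniture and walls round the work are solid. World frame = base frame: x ahead of the robot, y to its left, z up, the work surface at z = 0. Lengths are in m, angles in rad, forces in N, time in s.
With the tool pointing down it reaches from about 0.425 to 0.95 m from the base axis. Payload 4.7 kg.
Tool frame: the origin (TCP) lies midway between the tips of the shut fingers; the grasp point (between the pads) lies arm.hold_point_z behind it (arm.hold_point_z is the distance from the TCP to the grasp point, in m); y points along the fingers, z is the direction in which the jaws open and shut, and the axes are right-handed (so a half turn about y gives the same grasp; the last joint's range is limited). The gripper opens to 87 mm and grips with 3 to 60 N. Pads are 19 mm wide; open, the fingers measure 117 mm over their backs; the gripper's body (75 mm by 190 mm) begins 51 mm behind the grasp point.
Start: joints at [-1.246, 0.469, -0.049, 1.532, 0.024, 1.141, -0.082], TCP at [0.234, 0.633, 0.191] pointing down, gripper open.
Joint ranges: [-2.59, 2.59], [-0.33, 1.99], [-1.39, 1.29], [0.1, 2.45], [-1.04, 4.18], [0.21, 1.99], [-2.66, 2.66]. Speed limits (rad/s): [2.57, 2.57, 3.14, 3.14, 3.14, 3.14, 3.14].

## Interface

Orientations are given as a rotation vector (axis times angle).
In Python, from workcell import arm gives the robot as it stands. The module is installed in compiled form; this text tells all that it offers.
- The arm moves only by the tool move_arm, never from a script. Its argument "targets" is a list of rows, each an object with "travel": the shift along the world's x, y, z as a fraction of full scale, a list of three; "twist": the turn, a rotation vector about the world's x, y, z as a fraction of full scale, a list of three; "fingers": the closure, from 0 (fully open) to 1 (shut). In form: [{"travel": [dx, dy, dz], "twist": [rx, ry, rz], "fingers": fingers}, ...]. A call has 1 to 20 rows; each row shifts and turns the commanded pose from where the row before left it; what a row does not reach is not made up. Full scale, the value 1, is 20 mm for a shift and 1.5 rad for a turn. A row lasts 1/10 s, in which the tool goes at most 50 mm and 8.59 degrees, less where a joint would pass 70% of its speed; a pose out of reach is approached as far as the arm can. A call with a number of a shift or a turn outside -1 to 1 is refused whole. A call with a gripper value outside its range is refused whole. The fingers move at their own pace and stop on an object; "grip_force" is the grip in N (left out, the last holds). Time passes only in rows, so rows that do not move let the fingers close. It gives the time, the measured TCP pose, the force and the opening at its end, in the units of the state.
- arm.sense(): the state, without advancing time (a new reading comes with each control period).
- arm.get_image(name): name is "scene" or "side" or "wrist"; returns the picture (384x512x3 uint8, red, green, blue); there is no depth.
- arm.camera_model(name): a dict with "fx", "fy", "cx", "cy" (pixels), "world_from_camera" (4x4, takes a point from camera to world coordinates). Camera axes: x right, y up, looking along -z (the intrinsics and any distortion apply to the point x, -y, -z); pixel columns grow to the right and rows downward; lengths in m; the calibration is good to about 2 mm. A picture is of the moment at which its call begins: read the wrist's pose just before it. camera_model takes no time and is no camera call; for the wrist camera it gives the pose at the moment of the call.
- arm.hand_in(): hands the job in, once; it reports no verdict.
The state is a dict: "clock": time; "joint_positions": joint angles; "joint_vel": joint speeds; "tau": joint torques, N m; "eef_pos": TCP position; "tcp_rot": TCP orientation; "ft_force": force on the tool from outside, world axes, zero at the start; "wrist_torque": the same for the moment, N m; "finger_gap": finger opening in m.
Only numpy, scipy, OpenCV 4.12 (cv2) and the standard library are available. Lean on these libraries where they do the work, as an engineer would, in place of code of your own. Each camera call takes 0.05 s, during which the arm holds its last target. There are 200 camera calls.

## Task

The closed drum on the bearing stand is heavier on one side, which you cannot see. Take it round by its crank handle at least one full turn, feel from the load where the heavy side is, then turn it until the heavy side points straight down and finish still gripping the crank handle there, so that I can mark the top. Leave the things around it alone.

Things in the scene. Friction and masses are not known exactly. Their poses are not given: they have to be found in the camera images.
- axle (a point): Fixed point: centre of the front face of the aluminium drum (76 mm across, 30 mm thick) on its turning axis, 160 mm above the worktop. x is the level turning axis, pointing away from the robot into the drum; z is up, y left as seen facing the drum. The stand's place and yaw vary. Its pedestal stands behind the drum; the base plate (14 mm high) reaches 10 mm in front of the face.
- crank_handle: Black round crank handle, 14 mm thick, 42 mm long: a sleeve that spins freely on its pin, so a firm grip can keep its orientation while the crank goes round. Origin at its centre, 28 mm off the turning axis and 42 mm in front of the drum's face. Its x axis lies along it, parallel to the turning axis; y and z mean nothing. Near the top at the start; free from above all the way round.
- rotor (a joint): Crank angle (rad): 0 with the handle straight above the axis, growing clockwise as seen facing the drum from the robot (1.57: handle at the right). Turns endlessly either way, counting on past 6.28. The bearing has a steady friction of about 0.17 N m, more than the unbalance, so it stays where it is left: about 6 N of push at the handle in motion; at a stop an unknown part of it stays, of either sign.
- drum_centre (a point): Fixed point: centre of the drum, on the axis 15 mm behind axle. The hidden heavy side loads the drum by 0.09 to 0.14 N m when level and not when straight up or down: the push at the handle grows by up to 3 to 5 N while it is lifted and shrinks as much while it sinks. Its angle from the crank differs each time; nothing shows it. Crank and handle are balanced by the steel boss opposite.
- petri_brown: Loose bystander: small clear dish with brown bits, 55 mm wide, 17 mm high, on the right. Origin at its underside.
- petri_red: Loose bystander: small clear dish with red bits, 55 mm wide, 15 mm high, on the right. Origin at its underside.
- marker_blue: Loose bystander: blue marker pen lying at the left, 132 mm long, 15 mm high. Origin at its underside.
- beaker: Loose bystander: small glass beaker with a pipette standing in it, 48 mm wide, 103 mm high, at the left. Origin at its underside.
- petri_clean: Loose bystander: empty clear dish, 55 mm wide, 15 mm high, at the left. Origin at its underside.

How it is judged:
On the way:
1. the drum has been taken round by about a full turn, either way ((value of joint rotor above 5.2 rad or value of joint rotor below -5.2 rad)).
At the end, for the whole second after the job is handed in: The drum's hidden heavy side (heavy_spot, its centre, 27 mm off the axis) points straight down within 20 degrees, the drum is still, and the fingers still grip the crank handle (more than 1 N) (y of heavy_spot in the frame of axle between -0.0094 and 0.0094 m and z of heavy_spot in the frame of axle below -0.015 m and velocity of joint rotor between -0.15 and 0.15 rad/s and contact force between the fingers and crank_handle above 1 N); the arm keeps its last pose, push and grip.
It fails at once if a loose thing on the worktop is pushed by more than 30 mm (distance of any of petri_brown, petri_red, marker_blue, beaker, petri_clean from where it was at the start of the episode above 0.03 m).
It also fails if it takes over 58 s, if anything falls off the work surface, if the arm or the gripper's body presses on something with over 40 N, if the wrist force passes 120 N, or if a joint passes its speed limit or range.

## Working session

There is one attempt and no reset: what is moved stays moved. The work goes in short steps, Python scripts to look and compute and a tool call to move; the robot and the scene stay as the last step left them, time stands still between calls to the robot, and variables do not carry over. Pictures are saved under pics/ and viewed, about 8 in all and at most 12, crops included, and the job is handed in when it is done.

Besides the shell and the picture viewer there is one more tool, called after ">>>" by a JSON object that holds its "fn" and its "kwargs", one argument or row to a line. move_arm: Moves the arm, as the interface text tells. Its arguments: {"type":"object","properties":{"targets":{"type":"array","items":{"type":"object","properties":{"travel":{"type":"array","items":{"type":"number"}},"twist":{"type":"array","items":{"type":"number"}},"fingers":{"type":"number"}}}},"grip_force":{"type":"number"}},"required":["targets"]}

```bash
mkdir -p pics; python3 - <<'E'
from workcell import arm
import cv2,numpy as np
s=arm.sense()
for k,v in s.items(): print(k,np.round(v,3))
print(arm.hold_point_z)
for n in("scene","side"):
    cv2.imwrite(f"pics/{n}0.png",arm.get_image(n)[:,:,::-1]); m=arm.camera_model(n); print(n,{k:np.round(v,4).tolist() for k,v in m.items()})
E
```

```text
clock 0.0
joint_positions [-1.246  0.469 -0.049  1.534  0.024  1.141 -0.082]
joint_vel [-0.     0.001 -0.    -0.002 -0.    -0.001  0.001]
tau [-0.0000e+00 -5.0796e+01 -8.0000e-02 -2.3616e+01 -6.1000e-02  3.8000e-02
  0.0000e+00]
eef_pos [0.234 0.633 0.19 ]
tcp_rot [-1.555  0.278 -0.277]
ft_force [-0.79   0.678  0.028]
wrist_torque [-0.017 -0.012 -0.002]
finger_gap 0.087
0.0187
scene {'fx': 363.5259, 'fy': 363.5259, 'cx': 253.0409, 'cy': 194.1776, 'world_from_camera': [[-0.464, 0.6735, -0.5754, -0.1677], [-0.8857, -0.3633, 0.2891, 0.3568], [-0.0143, 0.6438, 0.7651, 1.0571], [0.0, 0.0, 0.0, 1.0]]}
side {'fx': 390.7068, 'fy': 390.7068, 'cx': 253.5334, 'cy': 192.6932, 'world_from_camera': [[0.9806, 0.1177, -0.1567, 0.325], [-0.196, 0.5758, -0.7938, -1.0889], [-0.0032, 0.8091, 0.5877, 0.9531], [0.0, 0.0, 0.0, 1.0]]}
```

View pics/scene0.png

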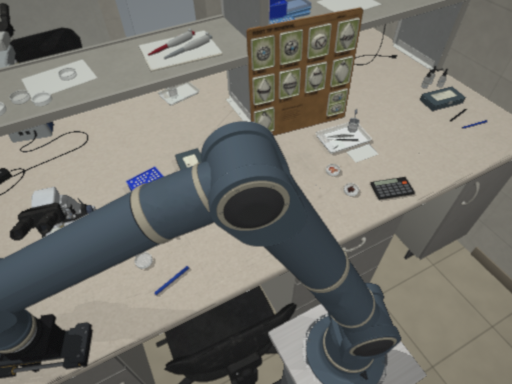

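View pics/side0.png

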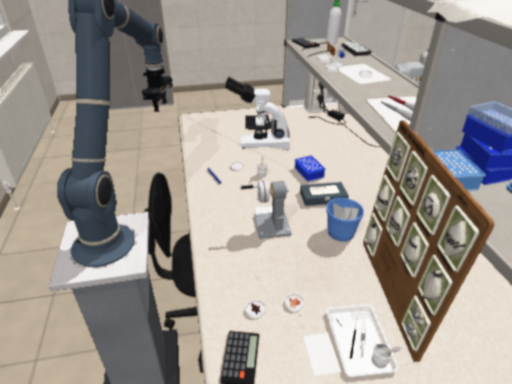

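The side view shows the stand with the drum near (265,190) and a black handle near (247,187). In the scene view the arm hides it. The dishes are at (255,310) and (293,302), the marker at (214,175) and the beaker near (262,165).

```bash
python3 - <<'E'
import cv2
im=cv2.imread("pics/side0.png")[140:250,190:330]
cv2.imwrite("pics/c0.png",cv2.resize(im,None,fx=5,fy=5,interpolation=cv2.INTER_CUBIC))
E
cat > h.py <<'E'
import numpy as np,cv2
from workcell import arm
def ray(n,u,v,m=None):
    m=m or arm.camera_model(n); T=np.array(m["world_from_camera"])
    d=T[:3,:3]@np.array([(u-m["cx"])/m["fx"],-(v-m["cy"])/m["fy"],-1]); return T[:3,3],d
def onz(n,u,v,z,m=None):
    o,d=ray(n,u,v,m); return o+d*(z-o[2])/d[2]
def tri(a,b):
    (o1,d1),(o2,d2)=a,b
    A=np.stack([d1,-d2],1); t=np.linalg.lstsq(A,o2-o1,rcond=None)[0]
    p,q=o1+d1*t[0],o2+d2*t[1]; return (p+q)/2,np.linalg.norm(p-q)
def proj(n,p,m=None):
    m=m or arm.camera_model(n); c=np.linalg.inv(m["world_from_camera"])@np.r_[p,1]
    return m["cx"]+m["fx"]*c[0]/-c[2], m["cy"]-m["fy"]*c[1]/-c[2]
E
```

```text
(no output)
```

View pics/c0.png

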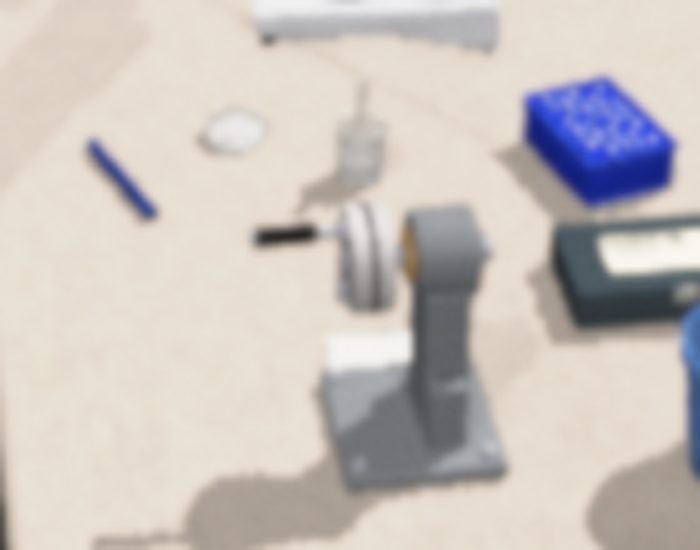

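The crop shows the black sleeve from (241,187) to (253,187) in full image coordinates. The drum face is just to its right, and the beaker stands behind it.

```bash
python3 - <<'E'
from h import *
from scipy.spatial.transform import Rotation as R
c=lambda u,v:(190+u/5-.4,140+v/5-.4)
for z in(.18,.188):print([onz("side",*c(u,v),z).round(4) for u,v in((253,238),(316,233))])
print("base",[onz("side",*c(u,v),.014).round(3) for u,v in((322,385),(350,480),(505,462))])
for n,p,z in(("beaker",(358,178),.01),("clean",(235,133),.008),("pen",(93,145),.01),("pen",(152,213),.01)):print(n,onz("side",*c(*p),z).round(3))
for n,p in(("brown",(255,310)),("red",(293,302))):print(n,onz("side",*p,.01).round(3))
print(R.from_rotvec(arm.sense()["tcp_rot"]).as_matrix().round(3)); m=arm.camera_model("wrist");print(np.round(m["world_from_camera"],3),m["fx"])
E
```

```text
[array([ 0.4926, -0.0041,  0.18  ]), array([ 0.5361, -0.0069,  0.18  ])]
[array([ 0.4908, -0.0153,  0.188 ]), array([ 0.5339, -0.0181,  0.188 ])]
base [array([0.547, 0.029, 0.014]), array([ 0.546, -0.079,  0.014]), array([ 0.659, -0.083,  0.014])]
beaker [0.635 0.306 0.01 ]
clean [0.542 0.404 0.008]
pen [0.413 0.406 0.01 ]
pen [0.451 0.288 0.01 ]
brown [ 0.467 -0.385  0.01 ]
red [ 0.583 -0.379  0.01 ]
[[ 0.938 -0.001  0.346]
 [-0.346 -0.002  0.938]
 [ 0.    -1.    -0.002]]
[[ 0.347 -0.91  -0.226  0.172]
 [ 0.938  0.336  0.086  0.655]
 [-0.003 -0.242  0.97   0.383]
 [ 0.     0.     0.     1.   ]] 271.95382951790566
```

>>> {"fn": "move_arm", "kwargs": {
  "targets": [
    {"travel": [0.6, -0.9, 1], "twist": [0, 0, 0.02], "fingers": 0},
    {"travel": [0.6, -0.9, 1], "twist": [0, 0, 0.02], "fingers": 0},
    {"travel": [0.6, -0.9, 1], "twist": [0, 0, 0.02], "fingers": 0},
    {"travel": [0.6, -0.9, 1], "twist": [0, 0, 0.02], "fingers": 0},
    {"travel": [0.6, -0.9, 1], "twist": [0, 0, 0.02], "fingers": 0},
    {"travel": [0.6, -0.9, 1], "twist": [0, 0, 0.02], "fingers": 0},
    {"travel": [0.6, -0.9, 0.5], "twist": [0, 0, 0.02], "fingers": 0},
    {"travel": [0.6, -0.9, 0], "twist": [0, 0, 0.02], "fingers": 0},
    {"travel": [0.6, -1, 0], "twist": [0, 0, 0.02], "fingers": 0},
    {"travel": [0.6, -1, 0], "twist": [0, 0, 0.02], "fingers": 0},
    {"travel": [0.6, -1, 0], "twist": [0, 0, 0], "fingers": 0},
    {"travel": [0.6, -1, 0], "twist": [0, 0, 0], "fingers": 0},
    {"travel": [0.6, -1, 0], "twist": [0, 0, 0], "fingers": 0},
    {"travel": [0.6, -1, 0], "twist": [0, 0, 0], "fingers": 0},
    {"travel": [0.6, -1, 0], "twist": [0, 0, 0], "fingers": 0},
    {"travel": [0.6, -1, 0], "twist": [0, 0, 0], "fingers": 0}
  ]
}}

```text
clock: 1.7
eef_pos: [0.426, 0.3281, 0.321]
tcp_rot: [-1.571, 0.043, -0.042]
ft_force: [0.8, 0.1, -0.5]
finger_gap: 0.0872
```

>>> {"fn": "move_arm", "kwargs": {
  "targets": [
    {"travel": [0.2, -1, 0], "twist": [0, 0, 0], "fingers": 0},
    {"travel": [0.2, -1, 0], "twist": [0, 0, 0], "fingers": 0},
    {"travel": [0.2, -1, 0], "twist": [0, 0, 0], "fingers": 0},
    {"travel": [0.2, -1, 0], "twist": [0, 0, 0], "fingers": 0},
    {"travel": [0.2, -1, 0], "twist": [0, 0, 0], "fingers": 0},
    {"travel": [0.2, -1, 0], "twist": [0, 0, 0], "fingers": 0},
    {"travel": [0.2, -1, 0], "twist": [0, 0, 0], "fingers": 0},
    {"travel": [0.2, -1, 0], "twist": [0, 0, 0], "fingers": 0},
    {"travel": [0.2, -1, 0], "twist": [0, 0, 0], "fingers": 0},
    {"travel": [0.2, -1, 0], "twist": [0, 0, 0], "fingers": 0},
    {"travel": [0.2, -1, 0], "twist": [0, 0, 0], "fingers": 0},
    {"travel": [0.2, -1, 0], "twist": [0, 0, 0], "fingers": 0},
    {"travel": [0.2, -1, 0], "twist": [0, 0, 0], "fingers": 0},
    {"travel": [0.2, -1, 0], "twist": [0, 0, 0], "fingers": 0},
    {"travel": [0.2, -1, 0], "twist": [0, 0, 0], "fingers": 0},
    {"travel": [0.2, -1, 0], "twist": [0, 0, 0], "fingers": 0},
    {"travel": [0, -0.9, 0], "twist": [0, 0, 0], "fingers": 0},
    {"travel": [0, 0, 0], "twist": [0, 0, 0], "fingers": 0}
  ]
}}

```text
clock: 3.5
eef_pos: [0.4895, -0.0115, 0.3211]
tcp_rot: [-1.571, 0.047, -0.046]
ft_force: [-1.4, 0.8, 0.0]
finger_gap: 0.087
```

```bash
python3 - <<'E'
from h import *
s=arm.sense(); m=arm.camera_model("wrist"); im=arm.get_image("wrist")
print(s["clock"],s["eef_pos"],s["tcp_rot"],s["ft_force"]); np.savez("w1.npz",**m)
cv2.imwrite("pics/w1.png",im[:,:,::-1]); print([proj("wrist",p,m) for p in((.513,-.016,.187),(.557,-.025,.16))])
E
```

```text
3.5 [ 0.48946478 -0.01151479  0.32113728] [-1.57115413  0.0466127  -0.04569167] [-1.41180012  0.76634093  0.00448095]
[(np.float64(251.92571081993955), np.float64(197.1789175117502)), (np.float64(247.50366833284912), np.float64(223.06856613994475))]
```

View pics/w1.png

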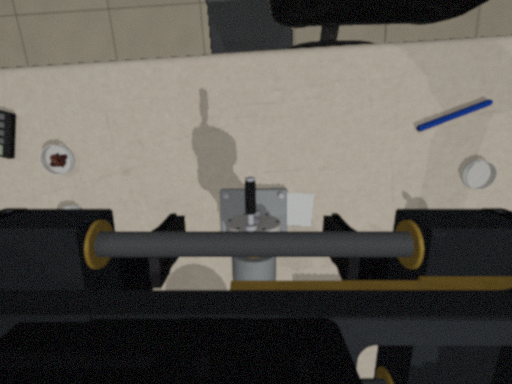

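The wrist view shows the handle running from about (250,178) to (251,213) and the base plate's front edge from (221,190) to (286,190). The projected guess of (252,197) agrees. I'll measure it more precisely.

```bash
python3 - <<'E'
from h import *
m=dict(np.load("w1.npz")); im=cv2.imread("pics/w1.png"); g=cv2.cvtColor(im,cv2.COLOR_BGR2GRAY)
k=(g[170:222,235:268]<60).astype(np.uint8); ys,xs=np.nonzero(k); 
for y in range(0,52,4):
    r=np.nonzero(k[y])[0]; print(y+170,(r.mean()+235,len(r)) if len(r) else None)
print(cv2.fitLine(np.stack([xs+235,ys+170],1).astype(np.float32),cv2.DIST_HUBER,0,.01,.01).ravel(),ys.min()+170,ys.max()+170)
print("row195",g[196,214:294].tolist()); print("col230",g[180:200,232].tolist())
E
```

```text
170 None
174 None
178 None
182 (np.float64(249.5), 4)
186 (np.float64(250.0), 9)
190 (np.float64(249.5), 10)
194 (np.float64(249.5), 10)
198 (np.float64(249.5), 10)
202 (np.float64(249.5), 10)
206 (np.float64(250.0), 11)
210 (np.float64(250.5), 10)
214 None
218 None
[2.0331885e-03 9.9999791e-01 2.4991273e+02 1.9793033e+02] 182 213
row195 [129, 128, 130, 131, 126, 115, 101, 99, 102, 108, 119, 122, 123, 119, 112, 102, 97, 98, 96, 97, 96, 99, 96, 100, 95, 98, 96, 96, 98, 92, 74, 50, 29, 29, 21, 17, 25, 21, 27, 26, 42, 81, 111, 123, 125, 127, 129, 125, 129, 129, 130, 127, 131, 128, 130, 127, 127, 130, 132, 127, 129, 128, 124, 126, 128, 148, 159, 160, 155, 149, 138, 131, 140, 166, 175, 176, 177, 179, 176, 177]
col230 [124, 123, 125, 130, 129, 126, 127, 119, 100, 88, 93, 93, 95, 99, 96, 98, 96, 97, 96, 98]
```

```bash
python3 - <<'E'
from h import *
m=dict(np.load("w1.npz")); 
c=lambda u,v:(190+u/5-.4,140+v/5-.4)
for uw,vw,us,vs in((249.6,179,253,238),(250.2,213.5,316,233),(249.9,196.5,285,235.5)):
    print(tri(ray("wrist",uw,vw,m),ray("side",*c(us,vs))),onz("wrist",uw,vw,.187,m).round(4))
print([onz("wrist",u,v,.014,m).round(4) for u,v in((219.5,188),(285.5,188),(252.5,188))])
E
```

```text
(array([ 0.48992989, -0.01738793,  0.18938437]), np.float64(0.001195759970400838)) [ 0.4898 -0.0174  0.187 ]
(array([ 0.53362716, -0.01940082,  0.18893513]), np.float64(0.00012191877008417161)) [ 0.5342 -0.0195  0.187 ]
(array([ 0.51193128, -0.01839351,  0.18904775]), np.float64(0.0009754468577331871)) [ 0.512  -0.0185  0.187 ]
[array([ 0.5387, -0.0803,  0.014 ]), array([0.546 , 0.0441, 0.014 ]), array([ 0.5423, -0.0181,  0.014 ])]
```

>>> {"fn": "move_arm", "kwargs": {
  "targets": [
    {"travel": [0.2, -0.08, -0.84], "twist": [0, 0, 0], "fingers": 0},
    {"travel": [0.2, -0.08, -0.84], "twist": [0, 0, 0], "fingers": 0},
    {"travel": [0.2, -0.08, -0.84], "twist": [0, 0, 0], "fingers": 0},
    {"travel": [0.2, -0.08, -0.84], "twist": [0, 0, 0], "fingers": 0},
    {"travel": [0.02, 0, -0.84], "twist": [0, 0, 0], "fingers": 0},
    {"travel": [0, 0, -0.84], "twist": [0, 0, 0], "fingers": 0},
    {"travel": [0, 0, -0.84], "twist": [0, 0, 0], "fingers": 0},
    {"travel": [0, 0, -0.84], "twist": [0, 0, 0], "fingers": 0},
    {"travel": [0, 0, -0.84], "twist": [0, 0, 0], "fingers": 0},
    {"travel": [0, 0, 0], "twist": [0, 0, 0], "fingers": 0}
  ]
}}

```text
clock: 4.55
eef_pos: [0.5043, -0.0135, 0.168]
tcp_rot: [-1.57, 0.045, -0.036]
ft_force: [-0.4, -0.2, 0.2]
finger_gap: 0.087
```

>>> {"fn": "move_arm", "kwargs": {
  "targets": [
    {"travel": [0, 0, 0], "twist": [0, 0, 0], "fingers": 1},
    {"travel": [0, 0, 0], "twist": [0, 0, 0], "fingers": 1},
    {"travel": [0, 0, 0], "twist": [0, 0, 0], "fingers": 1},
    {"travel": [0, 0, 0], "twist": [0, 0, 0], "fingers": 1},
    {"travel": [0, 0, 0], "twist": [0, 0, 0], "fingers": 1},
    {"travel": [0, 0, 0], "twist": [0, 0, 0], "fingers": 1},
    {"travel": [0, 0, 0], "twist": [0, 0, 0], "fingers": 1}
  ],
  "grip_force": 35
}}

```text
clock: 5.25
eef_pos: [0.5062, -0.0152, 0.1702]
tcp_rot: [-1.57, 0.042, -0.042]
ft_force: [0.7, 0.3, 0.0]
finger_gap: 0.0391
```

```bash
python3 - <<'E'
from h import *
s=arm.sense(); print(s)
im=arm.get_image("side")[140:250,190:330]
cv2.imwrite("pics/c1.png",cv2.resize(im[:,:,::-1],None,fx=5,fy=5,interpolation=cv2.INTER_CUBIC))
E
```

```text
{'clock': 5.25, 'joint_positions': array([-0.35649616,  0.21760594,  0.35559104,  1.96887583, -0.09138469,
        0.97022143,  1.56003014]), 'joint_vel': array([-0.00291746,  0.00112485,  0.00190701,  0.00261732, -0.00010235,
        0.00241632,  0.00197988]), 'tau': array([-3.68061417e-03, -3.23306215e+01,  2.04185687e+00, -2.13448781e+01,
        3.91074910e-02,  7.72786746e-02, -3.39365552e-04]), 'eef_pos': array([ 0.50623513, -0.01521154,  0.17024169]), 'tcp_rot': array([-1.57025282,  0.04226659, -0.04236242]), 'ft_force': array([0.68330981, 0.27496416, 0.02867009]), 'wrist_torque': array([ 0.00346377, -0.01337362, -0.02106482]), 'finger_gap': 0.03908229091312897}
```

View pics/c1.png

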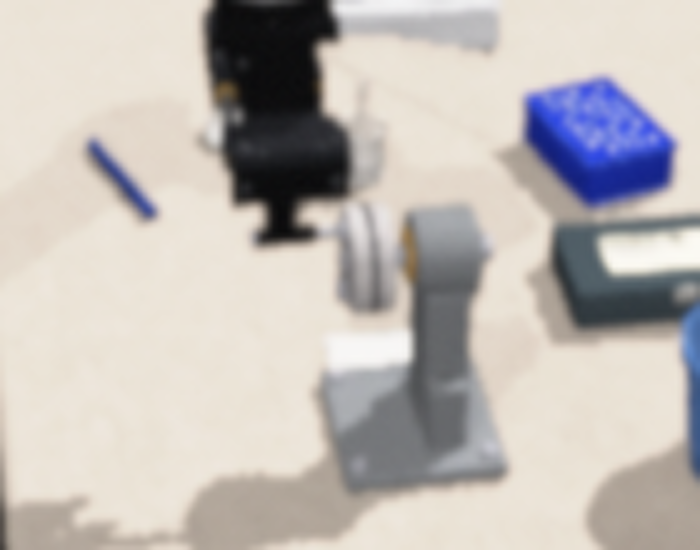

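The fingers are around the handle but still closing (gap 39 mm). I'll let them finish.

>>> {"fn": "move_arm", "kwargs": {
  "targets": [
    {"travel": [0, -0.14, 0], "twist": [0, 0, 0], "fingers": 1},
    {"travel": [0, 0, 0], "twist": [0, 0, 0], "fingers": 1},
    {"travel": [0, 0, 0], "twist": [0, 0, 0], "fingers": 1},
    {"travel": [0, 0, 0], "twist": [0, 0, 0], "fingers": 1},
    {"travel": [0, 0, 0], "twist": [0, 0, 0], "fingers": 1},
    {"travel": [0, 0, 0], "twist": [0, 0, 0], "fingers": 1}
  ]
}}

```text
clock: 5.9
eef_pos: [0.5062, -0.0179, 0.1702]
tcp_rot: [-1.57, 0.042, -0.042]
ft_force: [1.1, -0.9, 0.0]
finger_gap: 0.0008
```

Gap 0.8 mm, so the fingers shut on nothing. I need another look.

```bash
python3 - <<'E'
from h import *
a=arm.get_image("side"); b=arm.get_image("wrist"); c=arm.get_image("scene")
cv2.imwrite("pics/s2.png",a[:,:,::-1]);cv2.imwrite("pics/w2.png",b[:,:,::-1]);cv2.imwrite("pics/sc2.png",c[:,:,::-1])
x,y=[int(t) for t in proj("scene",(.52,-.02,.17))]; print(x,y)
r=lambda i,u,v,w:cv2.resize(i[max(v-w,0):v+w,max(u-w,0):u+w,::-1],(400,400),interpolation=cv2.INTER_CUBIC)
cv2.imwrite("pics/c2.png",np.hstack([r(a,255,190,30),r(c,x,y,40)]))
m=arm.camera_model("wrist"); print([proj("wrist",p,m) for p in((.512,-.018,.188),(.506,-.018,.17))])
E
```

```text
261 185
[(np.float64(254.96580257385537), np.float64(230.41309789881893)), (np.float64(254.4504568207704), np.float64(213.64500398067773))]
```

View pics/c2.png

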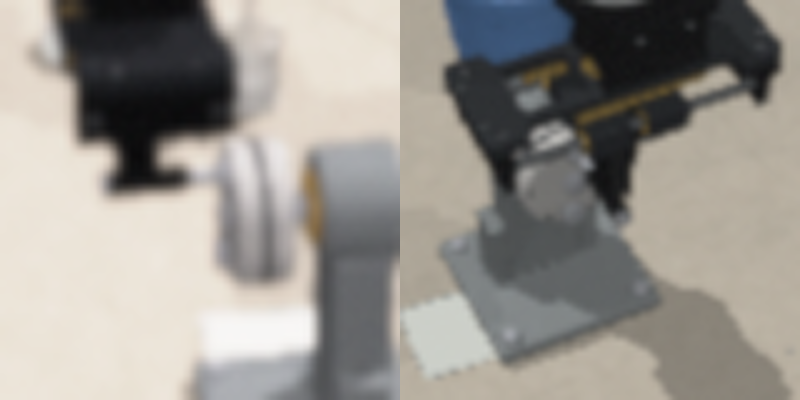

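View pics/w2.png

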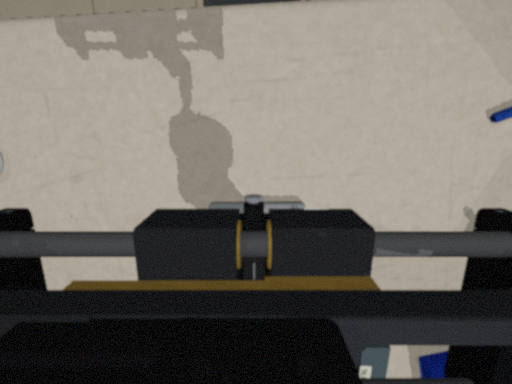

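Count so far: 7 pictures. In the side view the finger seems to end at the handle, and I can't tell black on black, so I'll brighten and enlarge.

```bash
python3 - <<'E'
from h import *
a=cv2.imread("pics/s2.png");b=cv2.imread("pics/w2.png");c=cv2.imread("pics/sc2.png")
g=lambda i:(255*(i/255.)**.4).astype(np.uint8)
r=lambda i,u0,u1,v0,v1:cv2.resize(g(i[v0:v1,u0:u1]),(400,300),interpolation=cv2.INTER_CUBIC)
cv2.imwrite("pics/c3.png",np.vstack([np.hstack([r(a,230,270,165,195),r(c,235,295,160,205)]),np.hstack([r(b,195,315,190,280),r(cv2.imread("pics/side0.png"),230,270,165,195)])]))
m=arm.camera_model("wrist")
for p in((.506,-.018,.17),(.506,-.018,.189),(.554,-.02,.16)):print([np.round(proj(n,p),1) for n in("side","scene","wrist")])
s=arm.sense();print(s["eef_pos"],s["ft_force"],s["finger_gap"],s["clock"])
E
```

```text
[array([244.8, 191.4]), array([263. , 188.4]), array([254.5, 213.6])]
[array([244.7, 186.9]), array([263. , 184.5]), array([254.5, 222.7])]
[array([258.6, 192.5]), array([256.6, 180.5]), array([255.1, 265.1])]
[ 0.50622598 -0.01795224  0.17018644] [0.54652494 0.79384547 0.034723  ] 0.00022874098460464574 6.05
```

View pics/c3.png

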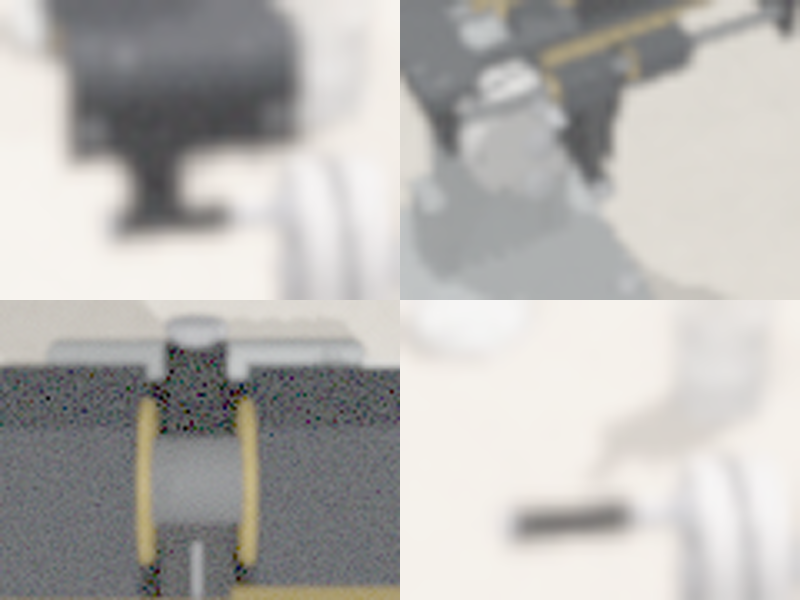

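Side crop: the shut finger ends at the top of the handle in a T shape, with nothing protruding below. So the tips are about 20 mm too high relative to the handle, whatever the readings say. I'll half-open, go down 22 mm while watching force, and close again.

>>> {"fn": "move_arm", "kwargs": {
  "targets": [
    {"travel": [0, 0, 0.5], "twist": [0, 0, 0], "fingers": 0.5},
    {"travel": [0, 0, 0], "twist": [0, 0, 0], "fingers": 0.5},
    {"travel": [0, 0, 0], "twist": [0, 0, 0], "fingers": 0.5},
    {"travel": [0, 0, 0], "twist": [0, 0, 0], "fingers": 0.5},
    {"travel": [0, 0, 0], "twist": [0, 0, 0], "fingers": 0.5},
    {"travel": [0, 0, 0], "twist": [0, 0, 0], "fingers": 0.5},
    {"travel": [0, 0, -0.3], "twist": [0, 0, 0], "fingers": 0.5},
    {"travel": [0, 0, -0.3], "twist": [0, 0, 0], "fingers": 0.5},
    {"travel": [0, 0, -0.3], "twist": [0, 0, 0], "fingers": 0.5}
  ]
}}

```text
clock: 6.95
eef_pos: [0.5059, -0.0179, 0.1614]
tcp_rot: [-1.57, 0.043, -0.042]
ft_force: [-0.1, -0.6, -0.6]
finger_gap: 0.0433
```

>>> {"fn": "move_arm", "kwargs": {
  "targets": [
    {"travel": [0, 0, -0.4], "twist": [0, 0, 0], "fingers": 0.5},
    {"travel": [0, 0, -0.4], "twist": [0, 0, 0], "fingers": 0.5},
    {"travel": [0, 0, 0], "twist": [0, 0, 0], "fingers": 0.5}
  ]
}}

```text
clock: 7.25
eef_pos: [0.5051, -0.018, 0.1447]
tcp_rot: [-1.571, 0.045, -0.04]
ft_force: [-1.0, 0.6, 0.8]
finger_gap: 0.0436
```

```bash
python3 - <<'E'
from h import *
s=arm.sense();print(s["eef_pos"],s["ft_force"],s["finger_gap"],s["clock"])
a=arm.get_image("side");b=arm.get_image("wrist")[:,:,::-1]
g=lambda i:(255*(i/255.)**.4).astype(np.uint8)
r=lambda i,u0,u1,v0,v1:cv2.resize(g(i[v0:v1,u0:u1]),(400,300),interpolation=cv2.INTER_CUBIC)
cv2.imwrite("pics/c4.png",np.hstack([r(a[:,:,::-1],230,270,165,195),r(b,155,355,150,300)]))
E
```

```text
[ 0.50514673 -0.0179757   0.14468587] [-0.98415027  0.62338094  0.82188228] 0.04355810730551695 7.25
```

View pics/c4.png

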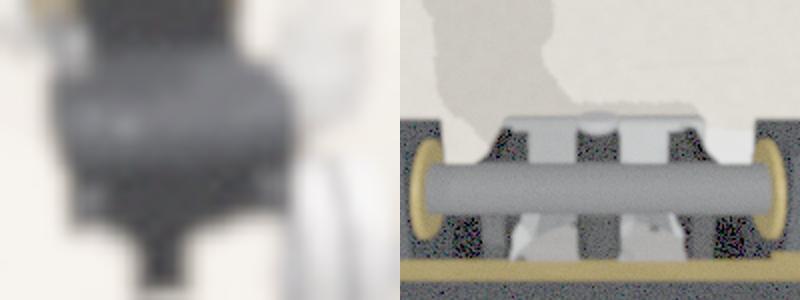

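The wrist crop shows the handle centred between the two fingers, so I'll close.

>>> {"fn": "move_arm", "kwargs": {
  "targets": [
    {"travel": [0, 0, 0], "twist": [0, 0, 0], "fingers": 1},
    {"travel": [0, 0, 0], "twist": [0, 0, 0], "fingers": 1},
    {"travel": [0, 0, 0], "twist": [0, 0, 0], "fingers": 1},
    {"travel": [0, 0, 0], "twist": [0, 0, 0], "fingers": 1},
    {"travel": [0, 0, 0], "twist": [0, 0, 0], "fingers": 1},
    {"travel": [0, 0, 0], "twist": [0, 0, 0], "fingers": 1}
  ],
  "grip_force": 35
}}

```text
clock: 7.95
eef_pos: [0.5063, -0.018, 0.1463]
tcp_rot: [-1.57, 0.042, -0.042]
ft_force: [0.3, 0.1, 0.4]
finger_gap: 0.0122
```

Gap 12.2 mm, so the handle is held. From the pictures the handle is about 4 mm right of the axis, so θ0 ≈ 8°. I'll work out the row increments for the circle.

```bash
cat > rows.py <<'E'
import sys,numpy as np,json
a,b,st=map(float,sys.argv[1:4]); n=int(sys.argv[4])
th=np.radians(np.arange(a,b+np.sign(st)*1e-6,st)); p=1.4*np.stack([-.055*np.sin(th),-np.sin(th),np.cos(th)],1)
d=np.round(np.diff(p,axis=0),3)
for i in range(0,len(d),n): print(round(np.degrees(th[i])),d[i:i+n].tolist())
E
python3 rows.py 8 368 10 3
```

```text
8 [[-0.013, -0.238, -0.055], [-0.012, -0.225, -0.095], [-0.011, -0.205, -0.133]]
38 [[-0.01, -0.178, -0.166], [-0.008, -0.147, -0.195], [-0.006, -0.111, -0.217]]
68 [[-0.004, -0.071, -0.233], [-0.002, -0.03, -0.242], [0.001, 0.013, -0.244]]
98 [[0.003, 0.055, -0.238], [0.005, 0.095, -0.225], [0.007, 0.133, -0.205]]
128 [[0.009, 0.166, -0.178], [0.011, 0.195, -0.147], [0.012, 0.217, -0.111]]
158 [[0.013, 0.233, -0.071], [0.013, 0.242, -0.03], [0.013, 0.244, 0.013]]
188 [[0.013, 0.238, 0.055], [0.012, 0.225, 0.095], [0.011, 0.205, 0.133]]
218 [[0.01, 0.178, 0.166], [0.008, 0.147, 0.195], [0.006, 0.111, 0.217]]
248 [[0.004, 0.071, 0.233], [0.002, 0.03, 0.242], [-0.001, -0.013, 0.244]]
278 [[-0.003, -0.055, 0.238], [-0.005, -0.095, 0.225], [-0.007, -0.133, 0.205]]
308 [[-0.009, -0.166, 0.178], [-0.011, -0.195, 0.147], [-0.012, -0.217, 0.111]]
338 [[-0.013, -0.233, 0.071], [-0.013, -0.242, 0.03], [-0.013, -0.244, -0.013]]
```

>>> {"fn": "move_arm", "kwargs": {
  "targets": [
    {"travel": [-0.013, -0.238, -0.055], "twist": [0, 0, 0], "fingers": 1},
    {"travel": [-0.012, -0.225, -0.095], "twist": [0, 0, 0], "fingers": 1},
    {"travel": [-0.011, -0.205, -0.133], "twist": [0, 0, 0], "fingers": 1}
  ]
}}

```text
clock: 8.25
eef_pos: [0.5056, -0.0319, 0.1405]
tcp_rot: [-1.57, 0.042, -0.043]
ft_force: [-0.9, 1.6, 1.3]
finger_gap: 0.0125
```

>>> {"fn": "move_arm", "kwargs": {
  "targets": [
    {"travel": [-0.01, -0.178, -0.166], "twist": [0, 0, 0], "fingers": 1},
    {"travel": [-0.008, -0.147, -0.195], "twist": [0, 0, 0], "fingers": 1},
    {"travel": [-0.006, -0.111, -0.217], "twist": [0, 0, 0], "fingers": 1}
  ]
}}

```text
clock: 8.55
eef_pos: [0.5052, -0.0407, 0.1287]
tcp_rot: [-1.571, 0.042, -0.043]
ft_force: [0.7, -0.7, 2.9]
finger_gap: 0.0121
```

>>> {"fn": "move_arm", "kwargs": {
  "targets": [
    {"travel": [-0.004, -0.071, -0.233], "twist": [0, 0, 0], "fingers": 1},
    {"travel": [-0.002, -0.03, -0.242], "twist": [0, 0, 0], "fingers": 1},
    {"travel": [0.001, 0.013, -0.244], "twist": [0, 0, 0], "fingers": 1}
  ]
}}

```text
clock: 8.85
eef_pos: [0.5052, -0.0424, 0.1144]
tcp_rot: [-1.571, 0.042, -0.043]
ft_force: [-0.4, -0.8, 6.7]
finger_gap: 0.0123
```

>>> {"fn": "move_arm", "kwargs": {
  "targets": [
    {"travel": [0.003, 0.055, -0.238], "twist": [0, 0, 0], "fingers": 1},
    {"travel": [0.005, 0.095, -0.225], "twist": [0, 0, 0], "fingers": 1},
    {"travel": [0.007, 0.133, -0.205], "twist": [0, 0, 0], "fingers": 1}
  ]
}}

```text
clock: 9.15
eef_pos: [0.5055, -0.0369, 0.1012]
tcp_rot: [-1.571, 0.042, -0.043]
ft_force: [-1.6, -1.3, 8.2]
finger_gap: 0.0123
```

```bash
python3 - <<'E'
from h import *
s=arm.sense();print(s["eef_pos"],s["ft_force"],s["finger_gap"],s["clock"])
a=arm.get_image("side")[:,:,::-1];b=arm.get_image("wrist")[:,:,::-1];c=arm.get_image("scene")[:,:,::-1]
g=lambda i:(255*(i/255.)**.5).astype(np.uint8)
r=lambda i,u0,u1,v0,v1:cv2.resize(g(i[v0:v1,u0:u1]),(400,300),interpolation=cv2.INTER_CUBIC)
cv2.imwrite("pics/c5.png",np.hstack([r(a,225,285,160,205),r(b,155,355,150,300)]))
cv2.imwrite("pics/s5.png",a);cv2.imwrite("pics/sc5.png",c)
E
```

```text
[ 0.50545776 -0.03689218  0.10122547] [-1.55912158 -1.33016452  8.17844826] 0.01226059420360412 9.15
```

View pics/c5.png

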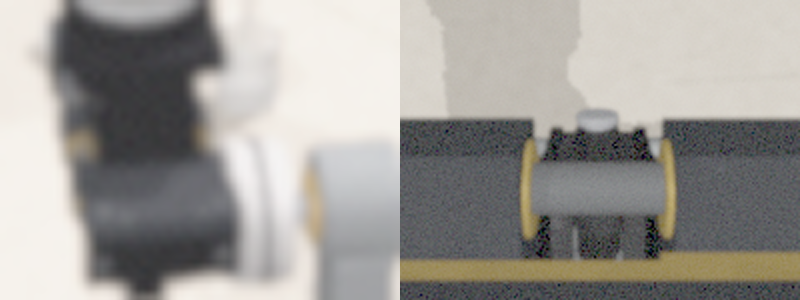

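The wrist crop shows the handle still between the pads, so it went round with the gripper, and the force is rising. Continuing the turn.

>>> {"fn": "move_arm", "kwargs": {
  "targets": [
    {"travel": [0.009, 0.166, -0.178], "twist": [0, 0, 0], "fingers": 1},
    {"travel": [0.011, 0.195, -0.147], "twist": [0, 0, 0], "fingers": 1},
    {"travel": [0.012, 0.217, -0.111], "twist": [0, 0, 0], "fingers": 1}
  ]
}}

```text
clock: 9.6
eef_pos: [0.506, -0.0266, 0.0929]
tcp_rot: [-1.573, 0.043, -0.044]
ft_force: [-2.4, -5.5, 10.4]
finger_gap: 0.0121
```

>>> {"fn": "move_arm", "kwargs": {
  "targets": [
    {"travel": [0.013, 0.233, -0.071], "twist": [0, 0, 0], "fingers": 1},
    {"travel": [0.013, 0.242, -0.03], "twist": [0, 0, 0], "fingers": 1},
    {"travel": [0.013, 0.244, 0.013], "twist": [0, 0, 0], "fingers": 1}
  ]
}}

```text
clock: 9.9
eef_pos: [0.5065, -0.0146, 0.0905]
tcp_rot: [-1.576, 0.044, -0.044]
ft_force: [0.9, -9.8, 0.8]
finger_gap: 0.0121
```

>>> {"fn": "move_arm", "kwargs": {
  "targets": [
    {"travel": [0.013, 0.238, 0.055], "twist": [0, 0, 0], "fingers": 1},
    {"travel": [0.012, 0.225, 0.095], "twist": [0, 0, 0], "fingers": 1},
    {"travel": [0.011, 0.205, 0.133], "twist": [0, 0, 0], "fingers": 1}
  ]
}}

```text
clock: 10.2
eef_pos: [0.507, -0.0004, 0.0947]
tcp_rot: [-1.575, 0.044, -0.044]
ft_force: [4.0, -6.9, -8.7]
finger_gap: 0.012
```

>>> {"fn": "move_arm", "kwargs": {
  "targets": [
    {"travel": [0.01, 0.178, 0.166], "twist": [0, 0, 0], "fingers": 1},
    {"travel": [0.008, 0.147, 0.195], "twist": [0, 0, 0], "fingers": 1},
    {"travel": [0.006, 0.111, 0.217], "twist": [0, 0, 0], "fingers": 1}
  ]
}}

```text
clock: 10.5
eef_pos: [0.5075, 0.0103, 0.1061]
tcp_rot: [-1.573, 0.043, -0.042]
ft_force: [3.9, -4.1, -8.8]
finger_gap: 0.0122
```

>>> {"fn": "move_arm", "kwargs": {
  "targets": [
    {"travel": [0.004, 0.071, 0.233], "twist": [0, 0, 0], "fingers": 1},
    {"travel": [0.002, 0.03, 0.242], "twist": [0, 0, 0], "fingers": 1},
    {"travel": [-0.001, -0.013, 0.244], "twist": [0, 0, 0], "fingers": 1}
  ]
}}

```text
clock: 10.8
eef_pos: [0.5077, 0.0132, 0.1214]
tcp_rot: [-1.571, 0.043, -0.042]
ft_force: [3.3, -3.1, -8.0]
finger_gap: 0.0122
```

>>> {"fn": "move_arm", "kwargs": {
  "targets": [
    {"travel": [-0.003, -0.055, 0.238], "twist": [0, 0, 0], "fingers": 1},
    {"travel": [-0.005, -0.095, 0.225], "twist": [0, 0, 0], "fingers": 1},
    {"travel": [-0.007, -0.133, 0.205], "twist": [0, 0, 0], "fingers": 1}
  ]
}}

```text
clock: 11.1
eef_pos: [0.5074, 0.0075, 0.1358]
tcp_rot: [-1.571, 0.042, -0.042]
ft_force: [3.7, -3.3, -9.0]
finger_gap: 0.0122
```

>>> {"fn": "move_arm", "kwargs": {
  "targets": [
    {"travel": [-0.009, -0.166, 0.178], "twist": [0, 0, 0], "fingers": 1},
    {"travel": [-0.011, -0.195, 0.147], "twist": [0, 0, 0], "fingers": 1},
    {"travel": [-0.012, -0.217, 0.111], "twist": [0, 0, 0], "fingers": 1}
  ]
}}

```text
clock: 11.4
eef_pos: [0.5069, -0.0035, 0.1445]
tcp_rot: [-1.57, 0.042, -0.042]
ft_force: [5.1, -2.9, -10.6]
finger_gap: 0.0121
```

>>> {"fn": "move_arm", "kwargs": {
  "targets": [
    {"travel": [-0.013, -0.233, 0.071], "twist": [0, 0, 0], "fingers": 1},
    {"travel": [-0.013, -0.242, 0.03], "twist": [0, 0, 0], "fingers": 1},
    {"travel": [-0.013, -0.244, -0.013], "twist": [0, 0, 0], "fingers": 1}
  ]
}}

```text
clock: 11.7
eef_pos: [0.5063, -0.0169, 0.1466]
tcp_rot: [-1.568, 0.042, -0.042]
ft_force: [2.4, 3.2, -5.9]
finger_gap: 0.0119
```

```bash
cat > fit.py <<'E'
import numpy as np
from scipy.optimize import least_squares
D=np.array([[-.0319,.1405,1.6,1.3,1],[-.0407,.1287,-.7,2.9,1],[-.0424,.1144,-.8,6.7,1],[-.0369,.1012,-1.3,8.2,1],[-.0266,.0929,-5.5,10.4,1],[-.0146,.0905,-9.8,.8,1],[-.0004,.0947,-6.9,-8.7,1],[.0103,.1061,-4.1,-8.8,1],[.0132,.1214,-3.1,-8.0,1],[.0075,.1358,-3.3,-9,1],[-.0035,.1445,-2.9,-10.6,1],[-.0169,.1466,3.2,-5.9,1]])
import os
if os.path.exists("rev.txt"): D=np.vstack([D,np.loadtxt("rev.txt")])
c=least_squares(lambda p:np.hypot(D[:,0]-p[0],D[:,1]-p[1])-p[2],[-.0145,.118,.028]).x
th=np.arctan2(-(D[:,0]-c[0]),D[:,1]-c[1]); t=np.stack([-np.cos(th),-np.sin(th)],1); n=np.stack([-np.sin(th),np.cos(th)],1)
T=-(D[:,2:4]*t).sum(1); N=(D[:,2:4]*n).sum(1)   # push needed clockwise
print("centre",c.round(4)); print(np.c_[np.degrees(th)%360,T,N,D[:,4]].round(1))
# T = F*dir + a sin th + b cos th  (lifting clockwise => positive); heavy angle a0=th+phi: load = -W sin(th+phi)
def fit(i,off=0):
    A=np.c_[D[i,4],np.sin(th[i]),np.cos(th[i])]
    if off: A=np.c_[A,np.zeros(len(A))]
    x=np.linalg.lstsq(A,T[i],rcond=None)[0]; W=np.hypot(x[1],x[2]); phi=np.arctan2(-x[2],-x[1])
    print("F",x[0].round(2),"W",W.round(2),"phi",np.degrees(phi).round(1),"target crank deg",(180-np.degrees(phi))%360,"res",np.std(T[i]-A@x).round(2))
al=np.ones(len(D),bool); fit(al)
for s in(1,-1):
    if (D[:,4]==s).sum()>4: fit(D[:,4]==s)
E
python3 fit.py; python3 rows.py 368 8 -10 3
```

```text
centre [-0.0147  0.1186  0.0281]
[[ 3.810e+01  2.100e+00  0.000e+00  1.000e+00]
 [ 6.870e+01  2.400e+00  1.700e+00  1.000e+00]
 [ 9.860e+01  6.700e+00 -2.000e-01  1.000e+00]
 [ 1.280e+02  7.300e+00 -4.000e+00  1.000e+00]
 [ 1.551e+02  9.400e+00 -7.100e+00  1.000e+00]
 [ 1.802e+02  9.800e+00 -8.000e-01  1.000e+00]
 [ 2.109e+02  1.040e+01  3.900e+00  1.000e+00]
 [ 2.435e+02  9.700e+00  3.000e-01  1.000e+00]
 [ 2.758e+02  7.600e+00 -3.900e+00  1.000e+00]
 [ 3.078e+02  5.100e+00 -8.100e+00  1.000e+00]
 [ 3.366e+02  1.500e+00 -1.090e+01  1.000e+00]
 [ 4.500e+00  2.700e+00 -6.100e+00  1.000e+00]]
F 6.19 W 4.41 phi 70.7 target crank deg 109.25157797152333 res 0.71
F 6.19 W 4.41 phi 70.7 target crank deg 109.25157797152333 res 0.71
368 [[0.013, 0.244, 0.013], [0.013, 0.242, -0.03], [0.013, 0.233, -0.071]]
338 [[0.012, 0.217, -0.111], [0.011, 0.195, -0.147], [0.009, 0.166, -0.178]]
308 [[0.007, 0.133, -0.205], [0.005, 0.095, -0.225], [0.003, 0.055, -0.238]]
278 [[0.001, 0.013, -0.244], [-0.002, -0.03, -0.242], [-0.004, -0.071, -0.233]]
248 [[-0.006, -0.111, -0.217], [-0.008, -0.147, -0.195], [-0.01, -0.178, -0.166]]
218 [[-0.011, -0.205, -0.133], [-0.012, -0.225, -0.095], [-0.013, -0.238, -0.055]]
188 [[-0.013, -0.244, -0.013], [-0.013, -0.242, 0.03], [-0.013, -0.233, 0.071]]
158 [[-0.012, -0.217, 0.111], [-0.011, -0.195, 0.147], [-0.009, -0.166, 0.178]]
128 [[-0.007, -0.133, 0.205], [-0.005, -0.095, 0.225], [-0.003, -0.055, 0.238]]
98 [[-0.001, -0.013, 0.244], [0.002, 0.03, 0.242], [0.004, 0.071, 0.233]]
68 [[0.006, 0.111, 0.217], [0.008, 0.147, 0.195], [0.01, 0.178, 0.166]]
38 [[0.011, 0.205, 0.133], [0.012, 0.225, 0.095], [0.013, 0.238, 0.055]]
```

The fit is clean: F 6.2 N and W 4.4 N, both in the stated range, with a target near 109°. I'll reverse a turn to cancel friction, grip and lag biases.

>>> {"fn": "move_arm", "kwargs": {
  "targets": [
    {"travel": [0.013, 0.244, 0.013], "twist": [0, 0, 0], "fingers": 1},
    {"travel": [0.013, 0.242, -0.03], "twist": [0, 0, 0], "fingers": 1},
    {"travel": [0.013, 0.233, -0.071], "twist": [0, 0, 0], "fingers": 1}
  ]
}}

```text
clock: 12.0
eef_pos: [0.5067, -0.0087, 0.1458]
tcp_rot: [-1.576, 0.045, -0.044]
ft_force: [-0.8, -8.9, 5.4]
finger_gap: 0.0123
```

>>> {"fn": "move_arm", "kwargs": {
  "targets": [
    {"travel": [0.012, 0.217, -0.111], "twist": [0, 0, 0], "fingers": 1},
    {"travel": [0.011, 0.195, -0.147], "twist": [0, 0, 0], "fingers": 1},
    {"travel": [0.009, 0.166, -0.178], "twist": [0, 0, 0], "fingers": 1}
  ]
}}

```text
clock: 12.3
eef_pos: [0.5074, 0.0056, 0.1377]
tcp_rot: [-1.572, 0.044, -0.043]
ft_force: [-2.5, -4.5, 7.6]
finger_gap: 0.0119
```

>>> {"fn": "move_arm", "kwargs": {
  "targets": [
    {"travel": [0.007, 0.133, -0.205], "twist": [0, 0, 0], "fingers": 1},
    {"travel": [0.005, 0.095, -0.225], "twist": [0, 0, 0], "fingers": 1},
    {"travel": [0.003, 0.055, -0.238], "twist": [0, 0, 0], "fingers": 1}
  ]
}}

```text
clock: 12.6
eef_pos: [0.5078, 0.0128, 0.124]
tcp_rot: [-1.571, 0.043, -0.042]
ft_force: [-1.7, -2.1, 5.9]
finger_gap: 0.0122
```

>>> {"fn": "move_arm", "kwargs": {
  "targets": [
    {"travel": [0.001, 0.013, -0.244], "twist": [0, 0, 0], "fingers": 1},
    {"travel": [-0.002, -0.03, -0.242], "twist": [0, 0, 0], "fingers": 1},
    {"travel": [-0.004, -0.071, -0.233], "twist": [0, 0, 0], "fingers": 1}
  ]
}}

```text
clock: 12.9
eef_pos: [0.5077, 0.0116, 0.1087]
tcp_rot: [-1.57, 0.042, -0.042]
ft_force: [-1.7, -2.0, 5.2]
finger_gap: 0.0119
```

>>> {"fn": "move_arm", "kwargs": {
  "targets": [
    {"travel": [-0.006, -0.111, -0.217], "twist": [0, 0, 0], "fingers": 1},
    {"travel": [-0.008, -0.147, -0.195], "twist": [0, 0, 0], "fingers": 1},
    {"travel": [-0.01, -0.178, -0.166], "twist": [0, 0, 0], "fingers": 1}
  ]
}}

```text
clock: 13.2
eef_pos: [0.5073, 0.0026, 0.0962]
tcp_rot: [-1.571, 0.043, -0.042]
ft_force: [-2.4, -2.8, 6.3]
finger_gap: 0.0119
```

>>> {"fn": "move_arm", "kwargs": {
  "targets": [
    {"travel": [-0.011, -0.205, -0.133], "twist": [0, 0, 0], "fingers": 1},
    {"travel": [-0.012, -0.225, -0.095], "twist": [0, 0, 0], "fingers": 1},
    {"travel": [-0.013, -0.238, -0.055], "twist": [0, 0, 0], "fingers": 1}
  ]
}}

```text
clock: 13.5
eef_pos: [0.5067, -0.01, 0.0907]
tcp_rot: [-1.569, 0.042, -0.042]
ft_force: [-1.5, 0.6, 7.0]
finger_gap: 0.0122
```

>>> {"fn": "move_arm", "kwargs": {
  "targets": [
    {"travel": [-0.013, -0.244, -0.013], "twist": [0, 0, 0], "fingers": 1},
    {"travel": [-0.013, -0.242, 0.03], "twist": [0, 0, 0], "fingers": 1},
    {"travel": [-0.013, -0.233, 0.071], "twist": [0, 0, 0], "fingers": 1}
  ]
}}

```text
clock: 13.8
eef_pos: [0.506, -0.024, 0.0921]
tcp_rot: [-1.57, 0.042, -0.042]
ft_force: [0.8, 3.0, -1.2]
finger_gap: 0.0119
```

>>> {"fn": "move_arm", "kwargs": {
  "targets": [
    {"travel": [-0.012, -0.217, 0.111], "twist": [0, 0, 0], "fingers": 1},
    {"travel": [-0.011, -0.195, 0.147], "twist": [0, 0, 0], "fingers": 1},
    {"travel": [-0.009, -0.166, 0.178], "twist": [0, 0, 0], "fingers": 1}
  ]
}}

```text
clock: 14.1
eef_pos: [0.5054, -0.0366, 0.1011]
tcp_rot: [-1.571, 0.042, -0.043]
ft_force: [2.7, 2.4, -3.5]
finger_gap: 0.0122
```

>>> {"fn": "move_arm", "kwargs": {
  "targets": [
    {"travel": [-0.007, -0.133, 0.205], "twist": [0, 0, 0], "fingers": 1},
    {"travel": [-0.005, -0.095, 0.225], "twist": [0, 0, 0], "fingers": 1},
    {"travel": [-0.003, -0.055, 0.238], "twist": [0, 0, 0], "fingers": 1}
  ]
}}

```text
clock: 14.4
eef_pos: [0.5051, -0.0424, 0.1148]
tcp_rot: [-1.571, 0.042, -0.043]
ft_force: [4.0, 0.8, -7.3]
finger_gap: 0.0122
```

>>> {"fn": "move_arm", "kwargs": {
  "targets": [
    {"travel": [-0.001, -0.013, 0.244], "twist": [0, 0, 0], "fingers": 1},
    {"travel": [0.002, 0.03, 0.242], "twist": [0, 0, 0], "fingers": 1},
    {"travel": [0.004, 0.071, 0.233], "twist": [0, 0, 0], "fingers": 1}
  ]
}}

```text
clock: 14.7
eef_pos: [0.5052, -0.0406, 0.1292]
tcp_rot: [-1.571, 0.042, -0.043]
ft_force: [5.0, -0.7, -8.9]
finger_gap: 0.0119
```

>>> {"fn": "move_arm", "kwargs": {
  "targets": [
    {"travel": [0.006, 0.111, 0.217], "twist": [0, 0, 0], "fingers": 1},
    {"travel": [0.008, 0.147, 0.195], "twist": [0, 0, 0], "fingers": 1},
    {"travel": [0.01, 0.178, 0.166], "twist": [0, 0, 0], "fingers": 1}
  ]
}}

```text
clock: 15.0
eef_pos: [0.5055, -0.0325, 0.1404]
tcp_rot: [-1.572, 0.042, -0.043]
ft_force: [5.8, -3.0, -12.8]
finger_gap: 0.0122
```

>>> {"fn": "move_arm", "kwargs": {
  "targets": [
    {"travel": [0.011, 0.205, 0.133], "twist": [0, 0, 0], "fingers": 1},
    {"travel": [0.012, 0.225, 0.095], "twist": [0, 0, 0], "fingers": 1},
    {"travel": [0.013, 0.238, 0.055], "twist": [0, 0, 0], "fingers": 1}
  ]
}}

```text
clock: 15.3
eef_pos: [0.5061, -0.0214, 0.1459]
tcp_rot: [-1.575, 0.043, -0.044]
ft_force: [6.1, -9.7, -11.8]
finger_gap: 0.0123
```

```bash
cat > rev.txt <<'E'
-.0087 .1458 -8.9 5.4 -1
.0056 .1377 -4.5 7.6 -1
.0128 .124 -2.1 5.9 -1
.0116 .1087 -2.0 5.2 -1
.0026 .0962 -2.8 6.3 -1
-.01 .0907 .6 7.0 -1
-.024 .0921 3.0 -1.2 -1
-.0366 .1011 2.4 -3.5 -1
-.0424 .1148 .8 -7.3 -1
-.0406 .1292 -.7 -8.9 -1
-.0325 .1404 -3 -12.8 -1
-.0214 .1459 -9.7 -11.8 -1
E
python3 fit.py; python3 rows.py 8 108 10 20
```

```text
centre [-0.0147  0.1185  0.0281]
[[ 3.810e+01  2.100e+00  0.000e+00  1.000e+00]
 [ 6.860e+01  2.400e+00  1.700e+00  1.000e+00]
 [ 9.850e+01  6.700e+00 -2.000e-01  1.000e+00]
 [ 1.280e+02  7.300e+00 -4.000e+00  1.000e+00]
 [ 1.551e+02  9.400e+00 -7.100e+00  1.000e+00]
 [ 1.802e+02  9.800e+00 -8.000e-01  1.000e+00]
 [ 2.110e+02  1.040e+01  3.900e+00  1.000e+00]
 [ 2.436e+02  9.700e+00  2.000e-01  1.000e+00]
 [ 2.759e+02  7.600e+00 -3.900e+00  1.000e+00]
 [ 3.079e+02  5.100e+00 -8.100e+00  1.000e+00]
 [ 3.367e+02  1.500e+00 -1.090e+01  1.000e+00]
 [ 4.500e+00  2.700e+00 -6.100e+00  1.000e+00]
 [ 3.476e+02 -9.900e+00  3.400e+00 -1.000e+00]
 [ 3.134e+02 -8.600e+00  1.900e+00 -1.000e+00]
 [ 2.813e+02 -6.200e+00 -9.000e-01 -1.000e+00]
 [ 2.495e+02 -4.200e+00 -3.700e+00 -1.000e+00]
 [ 2.178e+02 -1.600e+00 -6.700e+00 -1.000e+00]
 [ 1.896e+02 -1.800e+00 -6.800e+00 -1.000e+00]
 [ 1.606e+02 -3.200e+00  1.000e-01 -1.000e+00]
 [ 1.285e+02 -4.200e+00  3.000e-01 -1.000e+00]
 [ 9.770e+01 -7.300e+00  2.000e-01 -1.000e+00]
 [ 6.760e+01 -8.500e+00 -2.700e+00 -1.000e+00]
 [ 3.920e+01 -1.040e+01 -8.000e+00 -1.000e+00]
 [ 1.380e+01 -1.220e+01 -9.200e+00 -1.000e+00]]
F 6.31 W 4.51 phi 73.1 target crank deg 106.90718909272141 res 0.65
F 6.19 W 4.42 phi 70.8 target crank deg 109.18143829850268 res 0.72
F 6.43 W 4.6 phi 75.6 target crank deg 104.43076398729778 res 0.54
8 [[-0.013, -0.238, -0.055], [-0.012, -0.225, -0.095], [-0.011, -0.205, -0.133], [-0.01, -0.178, -0.166], [-0.008, -0.147, -0.195], [-0.006, -0.111, -0.217], [-0.004, -0.071, -0.233], [-0.002, -0.03, -0.242], [0.001, 0.013, -0.244], [0.003, 0.055, -0.238]]
```

Both directions agree (109° and 104°, mean 107°), and the largest angle reached was about 364°. Going to 107° and holding.

>>> {"fn": "move_arm", "kwargs": {
  "targets": [
    {"travel": [-0.013, -0.238, -0.055], "twist": [0, 0, 0], "fingers": 1},
    {"travel": [-0.012, -0.225, -0.095], "twist": [0, 0, 0], "fingers": 1},
    {"travel": [-0.011, -0.205, -0.133], "twist": [0, 0, 0], "fingers": 1},
    {"travel": [-0.01, -0.178, -0.166], "twist": [0, 0, 0], "fingers": 1},
    {"travel": [-0.008, -0.147, -0.195], "twist": [0, 0, 0], "fingers": 1},
    {"travel": [-0.006, -0.111, -0.217], "twist": [0, 0, 0], "fingers": 1},
    {"travel": [-0.004, -0.071, -0.233], "twist": [0, 0, 0], "fingers": 1},
    {"travel": [-0.002, -0.03, -0.242], "twist": [0, 0, 0], "fingers": 1},
    {"travel": [0.001, 0.013, -0.244], "twist": [0, 0, 0], "fingers": 1},
    {"travel": [0.003, 0.05, -0.22], "twist": [0, 0, 0], "fingers": 1},
    {"travel": [0, 0, 0], "twist": [0, 0, 0], "fingers": 1},
    {"travel": [0, 0, 0], "twist": [0, 0, 0], "fingers": 1},
    {"travel": [0, 0, 0], "twist": [0, 0, 0], "fingers": 1},
    {"travel": [0, 0, 0], "twist": [0, 0, 0], "fingers": 1},
    {"travel": [0, 0, 0], "twist": [0, 0, 0], "fingers": 1},
    {"travel": [0, 0, 0], "twist": [0, 0, 0], "fingers": 1}
  ]
}}

```text
clock: 16.9
eef_pos: [0.5051, -0.0412, 0.1097]
tcp_rot: [-1.571, 0.042, -0.043]
ft_force: [5.1, -2.4, -6.1]
finger_gap: 0.0119
```

```bash
python3 - <<'E'
from h import *
s=arm.sense();p=s["eef_pos"];print(p,s["ft_force"],s["finger_gap"],s["clock"],abs(s["joint_vel"]).max())
print("theta",np.degrees(np.arctan2(-(p[1]+.0147),p[2]-.1185)),"r",np.hypot(p[1]+.0147,p[2]-.1185))
b=arm.get_image("wrist")[:,:,::-1]; a=arm.get_image("side")[:,:,::-1]
cv2.imwrite("pics/f.png",np.hstack([cv2.resize((255*(i/255.)**.5).astype(np.uint8),(400,300)) for i in(a,b)]))
E
```

```text
[ 0.50512144 -0.04115208  0.10973637] [ 5.135249   -2.43649329 -6.1004349 ] 0.011932762889010245 16.9 0.0011382677653158134
theta 108.33014104051615 r 0.0278660002939743
```

View pics/f.png

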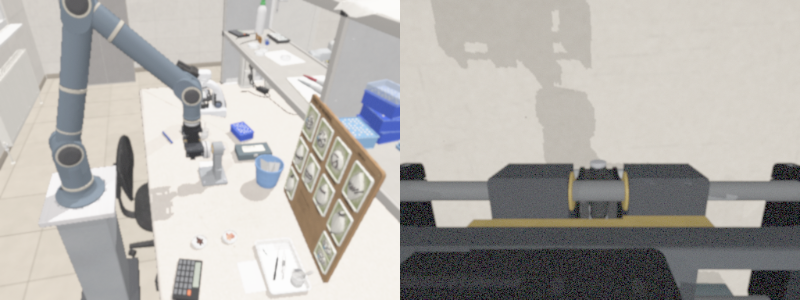

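The final picture shows the handle between the pads and the bystanders in place. θ = 108.3° and the arm is still, so I'm handing in.

```bash
python3 -c "
from workcell import arm
print(arm.hand_in()); s=arm.sense(); print(s['eef_pos'],s['finger_gap'])"
```

```text
the job is handed in; nothing more can be done
None
the job is handed in; nothing more can be done
```

I turned the drum one full turn clockwise and one back, then stopped the crank where the heavy side should point straight down and handed in while still gripping the handle. No verdict is reported, so the heavy side's position rests on my force readings.

- **Turn:** the crank reached about 364° clockwise from straight up before I reversed it.
- **Heavy side:** the push fitted 6.3 N of friction plus 4.5 N of unbalance (about 0.13 N m), both in the expected range. The crank angle for heavy side down came out at 109° turning clockwise and 104° turning back, averaging 107°.
- **Final pose:** the crank is at 108.3° (handle to the right, slightly below level) and the arm is still. The 35 N grip was set, and the gap read 11.9 mm. The clock was at about 17 s.
- **Bystanders:** the last picture shows no sign that any were moved, though I judged that by eye and did not measure it.

**What went wrong or disagreed:**
- **First grasp missed:** the fingers shut above the handle, so I reopened, went down about 24 mm and gripped again.
- **Height mismatch:** the camera put the handle about 24 mm higher than the height the arm reported when gripping it; I did not resolve this. The angles don't depend on it, because they come from a circle fitted to the arm's own readings (radius 28.1 mm against the stated 28).
- **Leftover force:** about 8 N stayed at the wrist at the stop. I took this as held bearing friction and some sideways strain.
- **Grip gap:** it read about 12 mm on a 14 mm handle; I put this down to soft pads but did not check.

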